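Couple the lubricator onto the pump's tilted spring nipple

TASK

Take the round grease coupler out of the tool rack, push its open nose squarely over the slanted nipple on the pump housing, and press until the nipple's jaws snap over the bead on the nose and the spring collar is fully in. Do not let go: the spring would push the coupler back off, so finish while still gripping it and holding the collar down. Leave the other two tools standing in the rack and do not knock over or shove the other things on the table.

Things in the scene. Friction and masses are not known exactly. Their poses are not given: they have to be found in the camera images.
- coupler: Loose round coupler, 180 g, 100 mm long. Origin: centre of its open mouth; z: along it, mouth to rounded end (up in the rack). From the mouth: steel nose 27 mm diameter, bore 17 mm wide, 22 mm deep; bead 36 mm diameter at 24 mm; flange disc 52 mm diameter, 38 to 46 mm; black round grip 32 mm diameter, 46 to 94 mm. Stands nose down in any rack hole, hanging by its flange on the rack's top.
- rack: Fixed aluminium rack plate, 80 x 250 x 41 mm (x, y, z). Origin: centre of its underside, on the table. Three through holes of 41 mm diameter in a row along its y axis, at y = -80, 0 and +80 mm; x axis is across the row. The coupler and two other tools stand in them, in any order.
- tee_driver: Loose bystander in the rack, 89 mm tall: steel flange disc 50 mm, thin 14 mm stem, T bar 56 mm long across the top. Origin at the centre of its lower end, z up.
- square_plug: Loose bystander in the rack, 76 mm tall: steel flange disc 50 mm, square 26 mm black head. Origin at the centre of its lower end, z up.
- housing: Fixed grey pump end housing: foot plate 120 x 100 mm, ribbed block 85 x 75 mm, 62 mm high, the nipple on top leaning 0.40 rad (23 degrees) from vertical to the housing's -x. Origin: underside centre, z up. Two sprung jaws stand beside the nipple at its +y and -y, gap 29 mm, 18 mm above the collar, opening 6 mm each; their posts end 24 mm above the collar, 78 mm over the outsides.
- nipple_seat (a point): Centre of the unpressed spring collar's top face, on the nipple's axis, 95 mm above the table; z points out along the stem (the coupler's z must be parallel to it). The steel stem, 13 mm diameter, stands 12 mm proud of it, tapering to 7 mm. Round it the brass collar, 34 mm diameter, which the coupler's mouth presses; a dark boss, 44 mm diameter, begins 10 mm below.
- collar (a joint): How far the spring collar is pressed in along the nipple's axis, m: 0 at rest, 0.008 fully in (hard stop). With the jaws riding up the bead the push needed is 5 N at first, rising to about 14 N at 2 to 3 mm, then it snaps through and falls to about 5 N from 6.5 mm to the stop. It springs back off if released.
- wash_bottle: Loose bystander: white bottle 60 mm diameter, 150 mm tall, standing. Origin at its underside centre.
- funnel: Loose bystander: steel funnel on a small foot, mouth up, 88 mm diameter, 72 mm tall. Origin at its underside centre.
- centring_ring: Loose bystander: flat steel ring 52 mm diameter, 9 mm high. Origin at its underside centre.
- spanner: Loose bystander: steel spanner 160 mm long, lying flat.
- flange_cap: Loose bystander: aluminium stepped cap, 40 mm diameter, 32 mm tall. Origin at its underside centre.
Things that resemble listed ones, but are neither listed nor needed, are in the scene too. What is shaped like the coupler but green or red is not meant.

How it is judged:
On the way, in this order (a step that is already met when the one before it is completed fails the run):
1. the coupler is gripped and lifted clear of the rack (height (world z) of coupler above 0.05 m and contact force between the fingers and coupler above 1 N), for 0.1 s.
2. the coupler's nose is over the stem and square to it (z of coupler in the frame of nipple_seat below 0.008 m and distance between coupler and nipple_seat below 0.015 m and angle between the z axis of coupler and the z axis of nipple_seat, either way round below 0.15 rad).
3. the jaws have snapped over and the collar is down under the coupler (value of joint collar above 0.0065 m and contact force between coupler and housing above 2 N), for 0.2 s.
At the end, for the whole second after the job is handed in: The gripped coupler sits over the nipple's stem within 0.15 rad of its axis, at rest, pressing the collar at least 6.5 mm in with over 2 N; the other rack tools stand within 20 mm, and the other loose things (bottle and funnel upright) within 40 mm, of where they were (all of step 3 and contact force between the fingers and coupler above 2 N and angle between the z axis of coupler and the z axis of nipple_seat, either way round below 0.15 rad and z of coupler in the frame of nipple_seat below -0.004 m and distance between coupler and nipple_seat below 0.014 m and linear speed of coupler below 0.02 m/s and angle between each of tee_driver, square_plug, wash_bottle, funnel's own z axis and vertical below 0.3 rad and distance of each of tee_driver, square_plug from where it was at the start of the episode below 0.02 m and distance of each of wash_bottle, funnel, centring_ring, spanner, flange_cap from where it was at the start of the episode below 0.04 m); the arm keeps its last pose, push and grip.
It fails at once if one of the other rack tools is pulled out or knocked over (distance of any of tee_driver, square_plug from where it was at the start of the episode above 0.03 m).
It fails at once if the bare gripper presses the nipple (contact force between the fingers and housing above 5 N).
It also fails if it takes over 42 s, if anything falls off the work surface, if the arm or the gripper's body presses on something with over 40 N, if the wrist force passes 120 N, or if a joint passes its speed limit or range.

ROBOT

A 6-joint arm with a two-finger parallel gripper is mounted at the origin on the work surface. World frame = base frame: x ahead of the robot, y to its left, z up, the work surface at z = 0. Lengths are in m, angles in rad, forces in N, time in s.
With the tool pointing down it reaches from about 0.35 to 0.8 m from the base axis. Payload 7.3 kg.
Tool frame: the origin (TCP) lies between the finger pads; the fingertips stand 25 mm ahead of it and the grasp point (between the pads) lies 6 mm ahead of it (r.tip_extent is the distance from the TCP to the fingertips, in m); z points along the fingers, y is the line along which they close (so a half turn about z gives the same grasp; the last joint's range is limited). The gripper opens to 85 mm and grips with 20 to 120 N. Pads are 22 mm wide; open, the fingers measure 114 mm over their backs; the gripper's body (76 mm by 85 mm) begins 54 mm behind the grasp point. The pads swing forward as they close: fully open they stand 13 mm farther back than shut.
Start: joints at [-0.146, 0.342, 1.524, -0, 1.275, -0.146], TCP at [0.525, 0, 0.256] pointing down, gripper open.
Joint ranges: [-2.53, 2.53], [-0.77, 2.02], [0.04, 2.7], [-1, 4.14], [0.28, 2.66], [-3.11, 3.11]. Speed limits (rad/s): [2.57, 2.57, 3.14, 3.14, 3.14, 3.14].

INTERFACE

Orientations are given as a unit quaternion [x, y, z, w].
In Python, from workcell import r, command_gripper, optics gives the robot as it stands. The module is installed in compiled form; this text tells all that it offers. Calls block until the motion is done:
- r.reach(position, orientation): joint-space move of the TCP to a pose.
- r.move_straight(position, orientation=None, speed=0.15, max_force=None): straight line of the TCP; orientation=None keeps the orientation; speed is the mean speed in m/s. With max_force (N) it stops when the force on the tool has changed by that much, and returns True; else False.
- r.movej(angles): joint-space move.
- command_gripper(opening, force=None): finger opening in m; force is the grip in N (None keeps the last); returns when the fingers have stopped.
- r.hold(seconds).
- r.solve_ik(position, orientation): joint angles nearest the present ones, or None.
- r.read_state(): the state.
- optics.get_image(name): name is "scene" or "side" or "wrist"; returns (picture, depth): 400x640x3 uint8, red, green, blue; 400x640 float32, m along the optical axis (not along the pixel's ray), 0 where there is no reading.
- optics.camera_model(name): a dict with "K" (3x3 intrinsics, pixels), "R" (3x3) and "t" (3): a world point X has camera coordinates R X + t; the wrist camera has in their place "tool_from_camera" (4x4, takes a point from camera to tool coordinates, whose origin is the TCP and whose axes are the flange's). Camera axes: x right, y down, z forward; pixel columns grow to the right and rows downward; lengths in m; the calibration is good to about 2 mm. The wrist camera is an equidistant fisheye: a pixel r from the principal point sees the ray r / f radians off the axis. A picture is of the moment at which its call begins: read the wrist's pose just before it. camera_model takes no time and is no camera call.
A pose or a line that the arm cannot do raises r.PlanningError and nothing moves.
- r.finish_job(): hands the job in; it is judged then, once.
The state is a dict: "time_s": time; "joint_positions": joint angles; "dq": joint speeds; "tau": joint torques, N m; "eef_pos": TCP position; "eef_rot": TCP orientation; "contact_force": force on the tool from outside, world axes, zero at the start; "torque": the same for the moment, N m; "grip_width": finger opening in m; "grip_force": force on a finger pad.
Only numpy, scipy, OpenCV 4.12 (cv2) and the standard library are available. Lean on these libraries where they do the work, as an engineer would, in place of code of your own. Each camera call takes 0.05 s, during which the arm holds its last target. There are 200 camera calls.

## Working session

There is one attempt and no reset: what is moved stays moved. The work goes in short steps, each a Python script; the robot and the scene stay as the last script left them, time stands still between calls to the robot, and variables do not carry over. Pictures are saved under pics/ and viewed, at most 10 in all, crops included, and the job is handed in when it is done.

```bash
mkdir -p pics
python3 - <<'E'
from workcell import r, optics
import cv2, numpy as np
for n in ("scene","side","wrist"):
    p,d=optics.get_image(n); cv2.imwrite(f"pics/{n}0.png",p[:,:,::-1]); np.savez(f"{n}0.npz",p=p,d=d)
    m=optics.camera_model(n); print(n,{k:np.round(v,4).tolist() for k,v in m.items() if not isinstance(v,str)}, (d>0).mean())
print(r.read_state())
E
```

```text
scene {'K': [[387.1889, 0.0, 314.7207], [0.0, 387.1889, 199.1384], [0.0, 0.0, 1.0]], 'R': [[-0.8775, 0.4795, 0.0031], [0.2861, 0.5288, -0.7991], [-0.3848, -0.7003, -0.6012]], 't': [0.5142, -0.0866, 1.5763]} 0.99401953125
side {'K': [[406.8679, 0.0, 318.1002], [0.0, 406.8679, 206.4491], [0.0, 0.0, 1.0]], 'R': [[0.8691, -0.4945, 0.0081], [-0.2501, -0.4536, -0.8554], [0.4267, 0.7414, -0.5179]], 't': [-0.4988, 0.2128, 1.2105]} 0.994625
wrist {'K': [[309.7069, 0.0, 319.2491], [0.0, 309.7069, 202.5636], [0.0, 0.0, 1.0]], 'tool_from_camera': [[-0.0002, -0.9554, -0.2952, 0.0762], [1.0, 0.0002, -0.0011, 0.0006], [0.0011, -0.2952, 0.9554, -0.1172], [0.0, 0.0, 0.0, 1.0]]} 0.99563671875
{'time_s': 0.15, 'joint_positions': array([-1.45970809e-01,  3.42579003e-01,  1.52473733e+00, -2.19610192e-05,
        1.27540527e+00, -1.45976844e-01]), 'dq': array([ 2.51540342e-03, -2.76507474e-04, -1.74624540e-03, -8.50079639e-04,
       -3.48560084e-04,  7.61483176e-05]), 'tau': array([ 1.24654900e-03, -4.33907533e+01, -2.46148127e+01, -9.02174702e-05,
        5.71925848e-03,  3.60333468e-05]), 'eef_pos': array([5.24753082e-01, 6.77583124e-05, 2.55798159e-01]), 'eef_rot': array([ 7.07102270e-01,  7.07111067e-01, -3.45268744e-04, -4.46688647e-04]), 'contact_force': array([ 1.08172082,  0.09956431, -0.52322678]), 'torque': array([-0.00587864,  0.01925317, -0.04053967]), 'grip_force': 0.0, 'grip_width': 0.08526542085128196}
```

View pics/scene0.png

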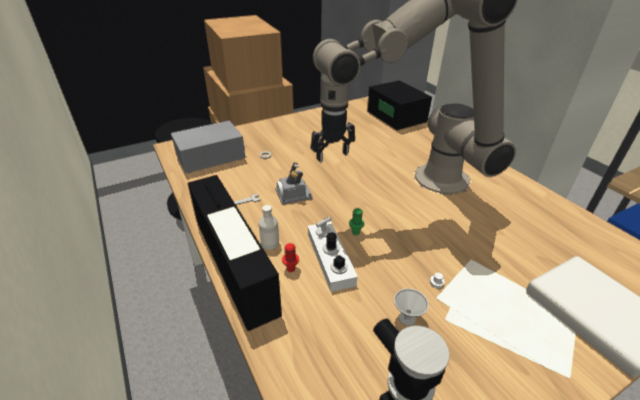

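View pics/side0.png

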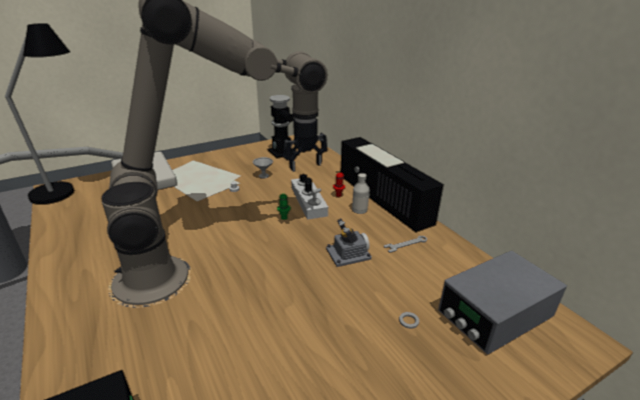

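The scene view shows the rack at about (332,255), with the tee at (325,228) and two black-headed tools at (331,243) and (340,264). The housing is at (292,187), and the green and red decoys are at (357,221) and (290,257). The side view shows the housing at (348,245) and the rack at (310,197). I'll enlarge both views.

Run:
```python
import cv2, numpy as np
a=cv2.imread("pics/scene0.png");b=cv2.imread("pics/side0.png")
c=[cv2.resize(a[150:300,250:400],(400,400),interpolation=2),cv2.resize(b[165:275,280:390],(400,400),interpolation=2)]
cv2.imwrite("pics/crop.png",np.hstack(c))
```

```text
(no output)
```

View pics/crop.png

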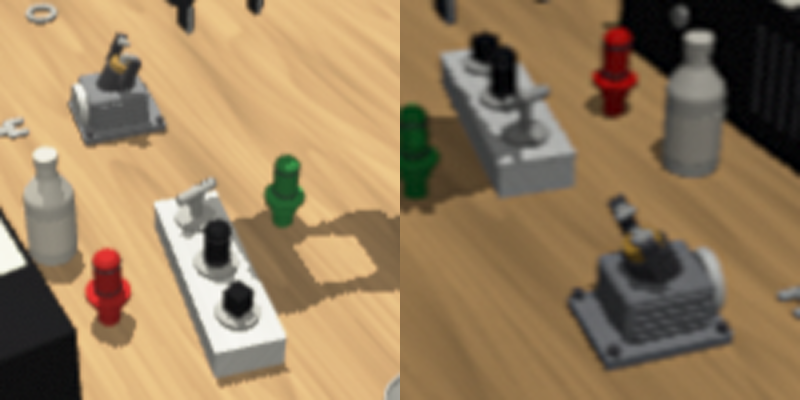

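View pics/wrist0.png

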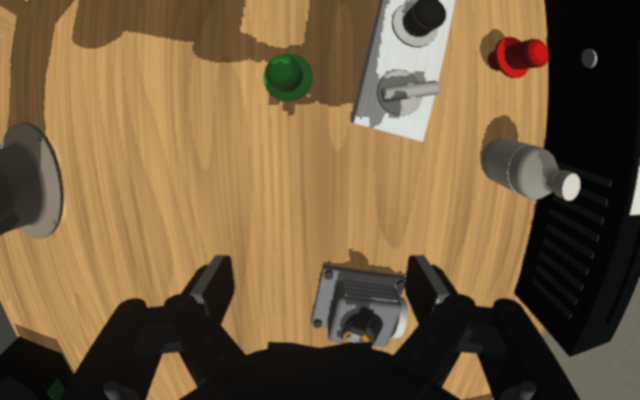

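The coupler is the middle tool: a round black grip between the tee and the square head. The housing sits under the gripper in the wrist view, at about (362,305). Next I'll get rough 3D positions from depth.

```bash
cat > h.py <<'E'
import numpy as np, cv2
from scipy.spatial.transform import Rotation as Rn
from workcell import r, optics, command_gripper
def rays(cam,uv,eef=None):
    """uv Nx2 -> origin, directions with camera z=1 (world)"""
    m=optics.camera_model(cam);K=m["K"];uv=np.atleast_2d(uv).astype(float)
    n=(uv-[K[0][2],K[1][2]])/K[0][0]
    if cam=="wrist":
        th=np.linalg.norm(n,axis=1,keepdims=True)+1e-9
        c=np.hstack([n/th*np.tan(np.minimum(th,1.5)),np.ones_like(th)])
        T=np.array(m["tool_from_camera"]);R=Rn.from_quat(eef[1]).as_matrix()
        return R@T[:3,3]+eef[0], c@(R@T[:3,:3]).T
    R=np.array(m["R"]);c=np.hstack([n,np.ones((len(n),1))])
    return -R.T@m["t"], c@R
def plane(cam,uv,z,eef=None):
    o,d=rays(cam,uv,eef); return o+d*((z-o[2])/d[:,2])[:,None]
def cloud(cam,d,eef=None):
    v,u=np.mgrid[0:400,0:640]
    o,dr=rays(cam,np.c_[u.ravel(),v.ravel()],eef); return (o+dr*d.ravel()[:,None]).reshape(400,640,3)
def project(cam,X,eef=None):
    m=optics.camera_model(cam);K=np.array(m["K"]);X=np.atleast_2d(X)
    if cam=="wrist":
        T=np.array(m["tool_from_camera"]);R=Rn.from_quat(eef[1]).as_matrix()
        c=((X-eef[0])@R-T[:3,3])@T[:3,:3]
        q=np.linalg.norm(c[:,:2],axis=1,keepdims=True);th=np.arctan2(q,c[:,2:])
        return c[:,:2]/q*th*K[0,0]+K[:2,2]
    c=X@np.array(m["R"]).T+m["t"]; return c[:,:2]/c[:,2:]*K[0,0]+K[:2,2]
def eef():
    s=r.read_state(); return np.array(s["eef_pos"]),np.array(s["eef_rot"])
def snap(tag,cam="wrist"):
    e=eef();p,d=optics.get_image(cam);cv2.imwrite(f"pics/{tag}.png",p[:,:,::-1]);np.savez(tag+".npz",p=p,d=d,e0=e[0],e1=e[1]);return p,d,e
E
python3 - <<'E'
from h import *
e=eef();
for cam in("scene","side","wrist"):
    f=np.load(cam+"0.npz");P=cloud(cam,f["d"],e)
    pts={"scene":{"sq":(340,262),"coup":(331,237),"tee":(325,224),"house":(292,190),"green":(357,215),"red":(290,248),"bottle":(268,225),"funnel":(410,300)},
     "side":{"tee":(316,194),"coup":(308,183),"house":(350,247),"green":(284,205),"bottle":(361,190),"stem":(342,226)},"wrist":{"tee":(400,92),"coup":(428,15),"house":(365,300),"green":(286,72),"stem":(358,328)}}[cam]
    for k,(u,v) in pts.items(): print(cam,k,P[v,u].round(3))
    m=(f["p"].min(2)>150)&(abs(P[...,2]-.041)<.006)&(P[...,0]>.4)&(P[...,0]<.9)
    n,l,s,c=cv2.connectedComponentsWithStats(m.astype(np.uint8));i=1+np.argmax(s[1:,4]);q=P[l==i]
    print(len(q),cv2.minAreaRect(q[:,:2].astype(np.float32)),np.median(q[:,2]))
E
```

```text
scene sq [0.649 0.265 0.077]
scene coup [0.633 0.186 0.102]
scene tee [0.606 0.104 0.079]
scene house [ 0.599 -0.151  0.048]
scene green [0.501 0.126 0.091]
scene red [0.759 0.168 0.099]
scene bottle [0.774 0.045 0.1  ]
scene funnel [0.544 0.448 0.049]
796 ((0.6283735036849976, 0.17516760528087616), (0.2534886598587036, 0.08052780479192734), 77.17855072021484) 0.04056383522895862
side tee [0.616 0.09  0.075]
side coup [0.619 0.158 0.088]
side house [ 0.559 -0.224  0.058]
side green [0.485 0.091 0.064]
side bottle [ 0.749 -0.005  0.102]
side stem [ 0.571 -0.157  0.093]
91 ((0.6158111691474915, 0.20593705773353577), (0.1923193335533142, 0.033944033086299896), 81.13860321044922) 0.039366386916789065
wrist tee [0.598 0.095 0.092]
wrist coup [0.622 0.169 0.103]
wrist house [ 0.581 -0.147  0.058]
wrist green [0.496 0.11  0.099]
wrist stem [ 0.566 -0.143  0.116]
2911 ((0.6302955150604248, 0.16437023878097534), (0.1149507537484169, 0.07845769077539444), 80.7535171508789) 0.04064928796568196
```

Run:
```python
from h import *
q=[.70710678,.70710678,0,0]
r.reach([.575,-.20,.27],q);snap("wh")
r.reach([.62,.12,.27],q);p,d,e=snap("wr")
P=cloud("wrist",d,e)
m=(p.min(2)>120)&(abs(P[...,2]-.041)<.006)
n,l,s,c=cv2.connectedComponentsWithStats(m.astype(np.uint8));i=1+np.argmax(s[1:,4]);Q=P[l==i]
print(len(Q),cv2.minAreaRect(Q[:,:2].astype(np.float32)),np.median(Q[:,2]))
m=(p.max(2)<90)&(P[...,2]>.085)&(P[...,2]<.12)&(abs(P[...,0]-.628)<.06)&(abs(P[...,1]-.175)<.06)
Q=P[m];print(len(Q),cv2.minEnclosingCircle(Q[Q[:,2]>.095][:,:2].astype(np.float32)),Q.mean(0),Q[:,2].max(),r.read_state()["time_s"])
a=cv2.imread("pics/wh.png");b=cv2.imread("pics/wr.png")
cv2.imwrite("pics/m.png",np.hstack([cv2.resize(a[60:320,180:440],(400,400)),cv2.resize(b[0:320,180:500],(400,400))]))
```

```text
10080 ((0.6279628276824951, 0.17515772581100464), (0.2511373460292816, 0.08093585819005966), 76.97521209716797) 0.040564847319850744
828 ((0.6271221041679382, 0.17606055736541748), 0.015500062145292759) [0.62710737 0.17642189 0.10067031] 0.10435345870392138 2.3167
```

View pics/m.png

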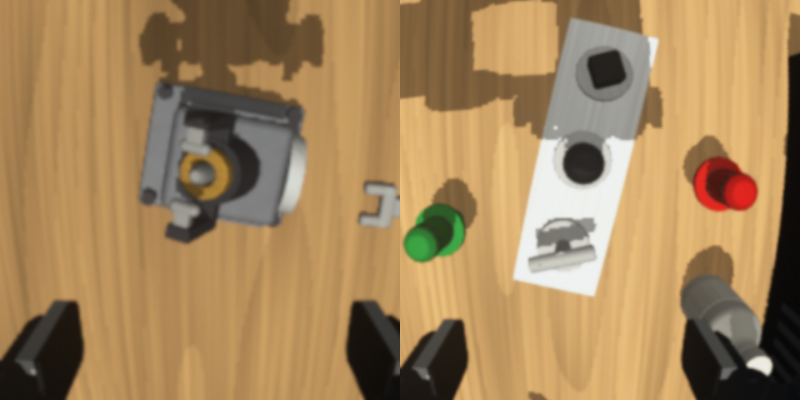

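The left crop shows the housing leaning to image left, i.e. world −x. The brass collar is at about (205,173), with the jaws above and below it. The right crop shows the coupler at (583,163), free in the middle hole. Next I'll measure the seat and yaw.

Run:
```python
from h import *
f=np.load("wh.npz");p,d=f["p"],f["d"];e=(f["e0"],f["e1"]);P=cloud("wrist",d,e)
hsv=cv2.cvtColor(p,cv2.COLOR_RGB2HSV)
near=(abs(P[...,0]-.575)<.09)&(abs(P[...,1]+.15)<.08)
br=near&(hsv[...,1]>140)&(P[...,2]>.075)&(P[...,2]<.115)
n,l,s,c=cv2.connectedComponentsWithStats(br.astype(np.uint8));i=1+np.argmax(s[1:,4]);M=(l==i)
uv=np.argwhere(M)[:,::-1]; hull=cv2.convexHull(uv.astype(np.int32)); el=cv2.fitEllipse(hull); print("brass",s[i],el)
Q=P[M]; print("seat by ray",plane("wrist",[el[0]],.095,e),"cloud median",np.median(Q,0),Q.min(0),Q.max(0))
cc=Q-Q.mean(0);print("normal",np.linalg.svd(cc,full_matrices=False)[2][2])
for lo,hi,nm in((.055,.067,"block"),(.003,.016,"foot")):
    m=near&(P[...,2]>lo)&(P[...,2]<hi)&(hsv[...,1]<70)
    n,l,s,c=cv2.connectedComponentsWithStats(m.astype(np.uint8));i=1+np.argmax(s[1:,4]);q=P[l==i]
    print(nm,len(q),cv2.minAreaRect(q[:,:2].astype(np.float32)),np.median(q[:,2]))
m=near&(P[...,2]>.10)&(P[...,2]<.15);n,l,s,c=cv2.connectedComponentsWithStats(m.astype(np.uint8))
for i in range(1,n):
    if s[i,4]>20: print("high",c[i],s[i,4],np.median(P[l==i],0),P[l==i].max(0))
m=near&(P[...,2]>.004); q=P[m]; print("fp",cv2.minAreaRect(q[q[:,2]<.03][:,:2].astype(np.float32)))
np.savez("hm.npz",hsv=hsv,P=P)
v,u=np.argwhere(M).min(0);print(u,v);
print(np.round(P[140:215:6,300,:],3).tolist())
```

```text
brass [298 157  33  33 583] ((313.6242370605469, 172.18470764160156), (33.23960494995117, 33.79945755004883), 136.28048706054688)
seat by ray [[ 0.56952309 -0.18212713  0.095     ]] cloud median [ 0.57373228 -0.18288033  0.0959861 ] [ 0.55397895 -0.1987406   0.08366429] [ 0.58529604 -0.1673565   0.10158064]
normal [-0.31671718  0.10104804  0.94312222]
block 2311 ((0.6098116636276245, -0.19046646356582642), (0.07564520090818405, 0.054041631519794464), 79.64415740966797) 0.06134828379796098
foot 1678 ((0.5787795186042786, -0.18435388803482056), (0.0986415296792984, 0.1186586394906044), 79.96842956542969) 0.013436973522698542
high [309.5194085 145.5064695] 541 [ 0.56596451 -0.15278603  0.11501363] [ 0.5802515  -0.14288426  0.12040881]
high [309.13571429 173.73571429] 140 [ 0.565468   -0.18163548  0.10438686] [ 0.57095916 -0.17654979  0.10786169]
high [299.36956522 204.34782609] 506 [ 0.55648446 -0.21025517  0.11500942] [ 0.56698656 -0.19495328  0.1206547 ]
fp ((0.5788499116897583, -0.18480966985225677), (0.10089737921953201, 0.12074403464794159), 79.60757446289062)
298 157
[[0.558, -0.149, 0.113], [0.555, -0.161, 0.061], [0.558, -0.16, 0.113], [0.558, -0.166, 0.111], [0.556, -0.175, 0.089], [0.556, -0.181, 0.09], [0.556, -0.187, 0.09], [0.556, -0.193, 0.092], [0.554, -0.207, 0.061], [0.557, -0.198, 0.116], [0.557, -0.204, 0.115], [0.557, -0.209, 0.116], [0.557, -0.214, 0.12]]
```

Seat estimates agree within about 1 mm: brass ray, stem tip and jaw midpoint all give (0.5696, −0.1828, 0.095), with housing yaw −10.2°. The rack sizes check out too. Now the grasp.

```bash
cat >> h.py <<'E'
def quat(y,z):
    z=np.array(z)/np.linalg.norm(z);y=np.array(y)-np.dot(y,z)*z;y/=np.linalg.norm(y)
    return Rn.from_matrix(np.c_[np.cross(y,z),y,z]).as_quat()
psi=np.deg2rad(-10.2);hx=np.array([np.cos(psi),np.sin(psi),0]);hy=np.array([-hx[1],hx[0],0])
ax=-np.sin(.4)*hx+np.array([0,0,np.cos(.4)]);seat=np.array([.5696,-.1828,.095])
M=0.076   # TCP to coupler mouth along the tool
def tcp(h,off=0): return seat+off*hy+(h+M)*ax
E
python3 - <<'E'
from h import *
for s in(1,-1):
    q=quat(s*hy,-ax); print(s,q.round(3),[None if (k:=r.solve_ik(tcp(h),q)) is None else k.round(2) for h in(.06,-.008)])
a=np.deg2rad(77-90);q=quat([np.cos(a),np.sin(a),0],[0,0,-1])
c=[.6275,.1757]
r.reach([*c,.20],q); r.move_straight([*c,.079],speed=.1,max_force=10)
command_gripper(0.0,80); s=r.read_state();print(s["grip_width"],s["grip_force"],s["eef_pos"],s["contact_force"])
r.move_straight([*c,.30],speed=.15);s=r.read_state();print(s["grip_width"],s["grip_force"],s["eef_pos"],s["contact_force"],s["time_s"],s["joint_positions"].round(2))
p,d,e=snap("lift")
E
```

```text
1 [ 0.087  0.976 -0.018  0.198] [array([-0.54,  0.24,  1.85,  0.22,  0.69, -2.07]), array([-0.52,  0.37,  1.86,  0.25,  0.54, -2.1 ])]
-1 [ 0.976 -0.087  0.198  0.018] [array([-0.54,  0.24,  1.85,  0.22,  0.69,  1.07]), array([-0.52,  0.37,  1.86,  0.25,  0.54,  1.04])]
0.03029696549138942 79.28895740071312 [0.6277813  0.17573606 0.07947125] [-0.89145537 -0.22293888  3.25711161]
0.03056848792397574 79.02143613668159 [0.62722062 0.17565613 0.29896981] [ 0.17197425 -0.73229513 -0.97157029] 6.3 [0.16 0.56 1.05 0.   1.53 0.38]
```

Run:
```python
from h import *
q=quat(-hy,-ax)
r.reach(tcp(.10),q); r.move_straight(tcp(.045),q,speed=.1)
s=r.read_state();print(s["time_s"],s["grip_force"],s["contact_force"],s["eef_pos"]-tcp(.045))
for c in("wrist","scene","side"):snap("pre_"+c,c)
e=eef()
im=[]
for c,(k) in(("scene",1),("side",1),("wrist",1)):
    a=cv2.imread(f"pics/pre_{c}.png");uv=project(c,np.array([seat,seat+.045*ax,seat+.145*ax]),e);print(c,uv.round(1).tolist())
    ctr=uv[1] if c!="wrist" else uv[0]
    w=40 if c!="wrist" else 90
    b=cv2.copyMakeBorder(a,100,100,100,100,cv2.BORDER_CONSTANT);x,y=(ctr+100).astype(int);b=cv2.resize(b[y-w:y+w,x-w:x+w],(260,260),interpolation=2);im.append(b)
    print("crop origin",x-w-100,y-w-100)
cv2.imwrite("pics/pre.png",np.hstack(im))
```

```text
8.4333 79.0814588055946 [ 0.60699533 -0.4001152  -1.43294139] [0.00029453 0.0001181  0.00025083]
scene [[294.9, 173.1], [299.2, 162.7], [309.3, 138.5]]
crop origin 259 122
side [[346.1, 229.5], [341.4, 219.4], [330.2, 195.1]]
crop origin 301 179
wrist [[320.2, 205.2], [320.4, 225.6], [321.3, 320.8]]
crop origin 230 115
```

View pics/pre.png

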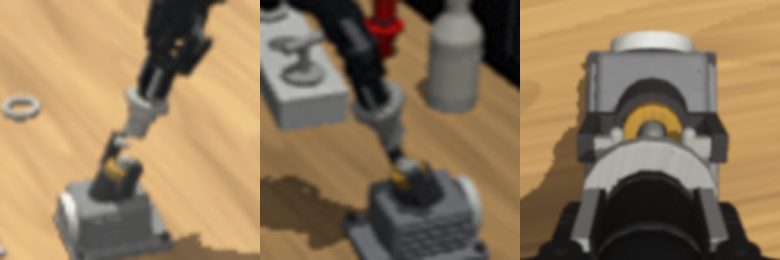

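All three views show the coupler held in line with the nipple, the nose just above the jaws. In the wrist crop the brass is at about (652,120) and the flange mid at about 650. I'll measure the residual sideways offset against the flange before inserting.

Run:
```python
from h import *
f=np.load("pre_wrist.npz");p,d=f["p"],f["d"];e=(f["e0"],f["e1"]);P=cloud("wrist",d,e)
R=Rn.from_quat(e[1]).as_matrix();T=(P-e[0])@R   # tool coords
Z=M-T[...,2]      # height above coupler mouth along axis
fl=(abs(T[...,0])<.03)&(abs(T[...,1])<.03)&(abs(Z-.046)<.004)&(p.min(2)>60)
for x in(.014,.018,.021,.024):
    q=T[fl&(abs(T[...,0]-x)<.0015)];print("flange",x,len(q),q[:,1].min().round(4),q[:,1].max().round(4),((q[:,1].min()+q[:,1].max())/2).round(4))
q=T[fl];print("x max",q[:,0].max(),"Z",np.median(Z[fl]))
hsv=cv2.cvtColor(p,cv2.COLOR_RGB2HSV)
b=(hsv[...,1]>140)&(abs(T[...,0])<.03)&(abs(T[...,1])<.03)&(abs(Z+.045)<.02)
q=T[b];print("brass",len(q),q.min(0).round(4),q.max(0).round(4),(q.min(0)+q.max(0))/2)
H=Z+.045 # above seat
for sg in(1,-1):
    j=(H>.012)&(H<.03)&(abs(T[...,0])<.03)&(sg*T[...,1]>.005)&(sg*T[...,1]<.045)&(Z<-.01)
    q=T[j];print("jaw",sg,len(q),q.min(0).round(4),q.max(0).round(4),np.median(q,0).round(4))
```

```text
flange 0.014 432 -0.022 0.0206 -0.0007
flange 0.018 383 -0.0197 0.0172 -0.0012
flange 0.021 305 -0.0163 0.014 -0.0011
flange 0.024 163 -0.0117 0.0088 -0.0014
x max 0.025006171173914262 Z 0.04496662831642051
brass 582 [-0.0055 -0.0151  0.1192] [0.0145 0.0168 0.1307] [0.00450212 0.00083863 0.12495085]
jaw 1 581 [-0.0105  0.016   0.0948] [0.0076 0.0396 0.109 ] [0.0004 0.0308 0.0985]
jaw -1 561 [-0.0102 -0.0386  0.0949] [ 0.0076 -0.0136  0.1088] [ 0.001  -0.0299  0.0984]
```

The coupler sits about 1.8 mm off toward tool −y relative to the jaws and brass, so I'll shift it and insert under force watch.

Run:
```python
from h import *
q=quat(-hy,-ax);R=Rn.from_quat(q).as_matrix();o=-.0017
r.move_straight(tcp(.045,o),q,speed=.05);F0=r.read_state()["contact_force"]
for h in(.028,.022,.016,.010,.005,.002):
    st=r.move_straight(tcp(h,o),q,speed=.03,max_force=8);s=r.read_state()
    print(h,st,"h",((s["eef_pos"]-seat)@ax-M).round(4),"F tool",(R.T@(s["contact_force"]-F0)).round(2),"tq",(R.T@s["torque"]).round(2),s["grip_force"].round(1),s["time_s"])
    if st: break
```

```text
Traceback (most recent call last):
AttributeError: 'float' object has no attribute 'round'
```

Run:
```python
from h import *
q=quat(-hy,-ax);R=Rn.from_quat(q).as_matrix();o=-.0017
F0=r.read_state()["contact_force"];print(F0)
for h in(.022,.016,.010,.005,.002):
    st=r.move_straight(tcp(h,o),q,speed=.03,max_force=8);s=r.read_state()
    print(h,st,"h",((s["eef_pos"]-seat)@ax-M).round(4),"F tool",(R.T@(s["contact_force"]-F0)).round(2),"tq",(R.T@s["torque"]).round(2),s["grip_force"],s["time_s"])
    if st: break
```

```text
[ 2.47391736e-01  8.22178402e-04 -1.48418580e+00]
0.022 False h 0.0218 F tool [-0.72 -0.43  0.25] tq [-0.03 -0.26  0.  ] 79.08154201693833 9.9
0.016 False h 0.0157 F tool [-0.67  0.53 -0.14] tq [-0.04 -0.27  0.03] 79.08365037990734 10.25
0.01 False h 0.0097 F tool [-0.09 -0.2  -1.01] tq [-0.02 -0.33  0.06] 79.08388976706192 10.6
0.005 False h 0.0048 F tool [-0.15 -0.28  1.04] tq [ 0.02 -0.29  0.02] 79.08344970317557 10.9167
0.002 False h 0.0018 F tool [-0.21  0.32 -0.16] tq [-0.03 -0.28 -0.01] 79.08418551553041 11.1667
```

The nose slid in past the jaws with no side force. Now I'll press to the hard stop.

Run:
```python
from h import *
q=quat(-hy,-ax);R=Rn.from_quat(q).as_matrix();o=-.0017
F0=np.array([.25,0,-1.48])
for h in np.arange(0,-.0161,-.001):
    st=r.move_straight(tcp(h,o),q,speed=.015,max_force=25);r.hold(.1);s=r.read_state();f=R.T@(s["contact_force"]-F0)
    print(round(h,4),st,"h",((s["eef_pos"]-seat)@ax-M).round(4),f.round(1),s["grip_force"].__round__(1),s["grip_width"].__round__(4),round(s["time_s"],2))
    if st or (h<-.006 and f[2]<-18): break
```

```text
0.0 False h 0.0003 [-0.8  0.6 -6.8] 79.9 0.0303 11.55
-0.001 False h -0.0006 [-1.3 -1.2 -9.5] 80.2 0.0303 11.9
-0.002 False h -0.0016 [-2.3 -1.  -9.7] 80.3 0.0309 12.25
-0.003 False h -0.0026 [-1.3 -0.7 -9.3] 80.1 0.0303 12.6
-0.004 False h -0.0037 [-1.2 -0.3 -8.1] 80.1 0.0303 12.95
-0.005 False h -0.0047 [-1.5  0.7 -8. ] 80.0 0.0304 13.3
-0.006 False h -0.0057 [-1.1 -0.2 -7. ] 80.0 0.0302 13.65
-0.007 False h -0.0067 [-1.9 -0.4 -8.5] 80.1 0.0305 14.0
-0.008 False h -0.0068 [ -3.4  -1.3 -20.2] 81.2 0.0305 14.35
```

Run:
```python
from h import *
r.hold(.5);s=r.read_state();print(s["contact_force"],s["grip_force"],s["eef_pos"],s["time_s"])
im=[]
for c in("wrist","side","scene"):
    p,d,e=snap("end_"+c,c);uv=project(c,seat+.03*ax,e)[0]
    w=90 if c=="wrist" else 45
    b=cv2.copyMakeBorder(p[:,:,::-1],100,100,100,100,cv2.BORDER_CONSTANT);x,y=(uv+100).astype(int);im.append(cv2.resize(b[y-w:y+w,x-w:x+w],(260,260),interpolation=2))
a=cv2.imread("pics/end_scene.png")[130:330,240:500]
cv2.imwrite("pics/end.png",np.vstack([np.hstack(im),cv2.resize(a,(780,300))]))
```

```text
[-10.7864802    2.41321238  14.78369301] 81.2092660786584 [ 0.54309869 -0.1797615   0.15892065] 14.85
```

View pics/end.png

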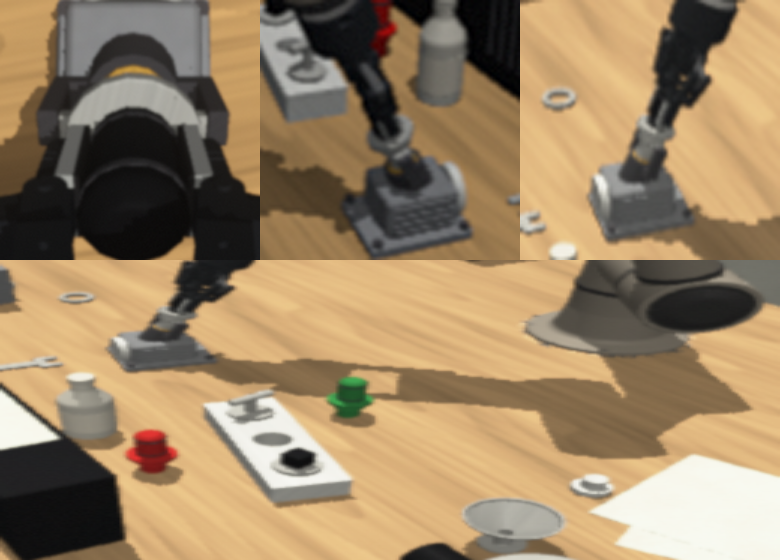

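The coupler is seated square over the nipple with its flange just above the jaw posts. The middle rack hole, at about (272,438) in the lower crop, is empty, and the tee, plug, bottle and funnel all still stand. The push is steady at about 20 N against the stop, so I'm handing it in.

```bash
python3 -c "
from workcell import r
print(r.finish_job())"
```

```text
the job is handed in; nothing more can be done
None
```

I handed the job in with the coupler still gripped and pressed over the nipple: the push rose to about 10 N, eased off as the jaws snapped over, then held at about 20 N against the hard stop, and the other tools and objects were still standing; the judge gave no result.

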